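# Screw the filler cap back on the bench cooling unit

### The arm

A 6-joint arm with a two-finger parallel gripper is mounted at the origin on a cart in front of the work surface, level with it; the furniture and walls round the work are solid. World frame = base frame: x ahead of the robot, y to its left, z up, the work surface at z = 0. Lengths are in m, angles in rad, forces in N, time in s.
With the tool pointing down it reaches from about 0.25 to 0.775 m from the base axis. Payload 4 kg.
Tool frame: the origin (TCP) lies at the very end of the fingers, on their centre line; the grasp point (between the pads) lies 19 mm behind it (robot.hold_point_z is the distance from the TCP to the grasp point, in m); z points along the fingers, y is the line along which they close (so a half turn about z gives the same grasp; the last joint's range is limited). The gripper opens to 94 mm and grips with 3 to 60 N. Pads are 16 mm wide; open, the fingers measure 119 mm over their backs; the gripper's body (75 mm by 177 mm) begins 78 mm behind the grasp point.
Start: joints at [1.201, 0.087, 1.371, -0, 1.684, -0.103], TCP at [0.145, 0.531, 0.206] pointing down, gripper open.
Joint ranges: [-3.1, 3.1], [-0.76, 2.03], [0.27, 2.55], [-1.08, 4.22], [0.17, 2.65], [-2.57, 2.57]. Speed limits (rad/s): [2.79, 2.79, 3.14, 3.14, 3.14, 3.14].

### API

Orientations are given as [roll, pitch, yaw] about the fixed x, y, z axes, in that order (R = Rz(yaw) Ry(pitch) Rx(roll)).
In Python, from bench import robot gives the robot as it stands.
- The arm moves only by the tool carry_out, never from a script. Its argument "steps" is a list of rows, each a list of 3 entries, a list of its own where there are three numbers: the shift along the tool's x, y, z in m, then the turn about the tool's z in units of 10 degrees (1.0 is 10 degrees), then the closure, from -1 (fully open) to 1 (shut). In form: [[[tx, ty, tz], roll, jaw], ...]. A call has 1 to 10 rows; each row is the pose to reach, as a shift and turn from the pose commanded when the call began, along the tool's axes at that moment; what a row does not reach only later rows make up. A row lasts 1/8 s, in which the tool goes at most 62.5 mm and 10.7 degrees, less where a joint would pass 70% of its speed; a pose out of reach is approached as far as the arm can. A call with a gripper value outside its range is refused whole. The fingers move at their own pace and stop on an object; the grip force is fixed at half the most. Time passes only in rows, so rows that repeat a pose let the fingers close. It gives the time, the measured TCP pose, the force, the opening and the grip force at its end, in the units of the state.
- robot.get_obs(): the state, without advancing time (a new reading comes with each control period).
- robot.snapshot(name): name is "scene" or "top"; returns a dict with "image" (420x560x3 uint8, red, green, blue), "z_map" (420x560 float32, m along the optical axis (not along the pixel's ray), 0 where there is no reading), "mtx" (3x3 intrinsics, pixels), "R" (3x3) and "t" (3): a world point X has camera coordinates R X + t. Camera axes: x right, y down, z forward; pixel columns grow to the right and rows downward; lengths in m; the calibration is good to about 2 mm. A picture is of the moment at which its call begins.
- robot.close_job(): hands the job in; it is judged then, once.
The state is a dict: "time": time; "joint_positions": joint angles; "qvel": joint speeds; "joint_torque": joint torques, N m; "tool_pos": TCP position; "ee_rot": TCP orientation; "wrist_force": force on the tool from outside, world axes, zero at the start; "wrist_torque": the same for the moment, N m; "width": finger opening in m; "finger_force": force on a finger pad.
Only numpy, scipy, OpenCV 4.12 (cv2) and the standard library are available. Lean on these libraries where they do the work, as an engineer would, in place of code of your own. Each camera call takes 0.05 s, during which the arm holds its last target. There are 200 camera calls.

### The job

The bench cooling unit has been topped up: pick its filler cap off the desk and set it level on the filler neck. Turn it lightly backward (anticlockwise seen from above) until it drops into the thread starts, then screw it forward until it stops fully home, without cross-threading or forcing it. Leave the cap tight and level, let go, and do not disturb the other things on the desk.

Things in the scene. Friction and masses are not known exactly. Their poses are not given: they have to be found in the camera images.
- filler_cap: the filler cap: black plastic screw cap, round ribbed skirt 61 mm across and 24.5 mm high, with a straight grip bar across its top; lies upright on the desk. Origin: centre of the skirt's lower edge; z up, x along the grip bar. 0.14 kg (hidden scale 0.8 to 1.3). Hollow below, bore 51.6 mm, so it goes over the neck.
- cap_bar (a point): middle of the cap's grip bar, on the cap's axis 34 mm above its lower edge; axes as the cap. The bar is 52 mm long (along x), 14 mm thick (y), and stands from 24.5 to 43 mm above the lower edge.
- cap_lugs (a point): centre of the cap's four equal inner lugs, on its axis 2.5 mm above its lower edge. The lugs are 90 deg apart (at the cap's +x, +y, -x, -y) and reach in to a 44.4 mm circle; each is 5.8 mm (14 deg) wide and 3 mm high (1 to 4 mm above the lower edge).
- cap_seal (a point): centre of the sprung sealing plate inside the cap, 12.5 mm above the cap's lower edge at rest (this point does not follow the spring). The plate can be pushed up 4.5 mm: 1 N to start, then 2 N per mm. It lands on the rim of the neck once the cap has dropped.
- neck_rim (a point): centre of the rim of the filler neck, 107 mm above the desk, 22 mm above the unit's lid; z up. White round collar, 42 mm outside, rim chamfered. A cap set on it anyhow rests on the thread ridges, lower edge 5.5 to 10 mm below the rim. Dropped into the starts, it rests on its seal, lower edge 12 to 13 mm below the rim; screwed fully home 16 mm below the rim, where friction holds it.
- neck_threads (a point): on the neck's axis 12 mm below the rim, amid four equal right-hand ridges (49 mm across, 3 mm high, 60 deg each). Seen from above each runs clockwise down from a blunt start (its top 4.5 mm below the rim) to a low end (9 mm), closed by a stop rib 5 to 19 mm below the rim; then a 24 deg gap to the next start. The angle of the starts round the neck changes each run and no pose tells it.
- neck_stop (a point): on the neck's axis 19 mm below the rim. Clockwise while still up on the ridges, the cap butts on the stop ribs; anticlockwise (at most 1.45 rad) it climbs 4.5 mm and drops off the starts. From there clockwise draws it down under the ridges, below 0.3 N m, seal force up to 8 N, to a hard stop after 1.0 to 1.3 rad; the last 0.2 rad is level. 0.4 N m there is tight, over 0.8 is forcing.
- cooling_unit: the bench cooling unit: grey and white box 150 (x) by 240 (y) by 85 mm high, fast on the desk, with a guarded fan on the left half of its lid and the filler neck on the right half (62 mm right of the middle, 12 mm toward the front). Origin: centre of its underside, front (window and switch) at its -x, z up.
- gear_motor: bystander: silver DC motor standing upright, 37 x 63 x 71 mm, origin at the centre of its underside. It and the cap change places from run to run.
- stepper_motor: bystander: black stepper motor with its shaft up, 47 x 42 x 61 mm, behind the unit on its right; origin at the centre of its underside.
- dev_board: bystander: black circuit board, 53 x 72 x 19 mm, behind the unit on its left; origin at the centre of its underside.
Not all that is in view belongs to the job. There is more than one size of the filler_cap; the one meant has the size given above.

How it is judged:
On the way:
1. the cap has dropped level into the thread starts (lower edge more than 11.5 mm below the rim) (horizontal distance between filler_cap and neck_rim below 0.003 m and angle between filler_cap's own z axis and vertical below 0.05 rad and z of filler_cap in the frame of neck_rim between -0.018 and -0.0115 m), for 0.1 s.
At the end, for the whole second after the job is handed in: The cap sits on the filler neck, screwed home and let go: within 3 mm of the neck's axis, level within 0.05 rad, its lower edge at least 15.3 mm below the rim (16 mm is fully home), at rest (horizontal distance between filler_cap and neck_rim below 0.003 m and angle between filler_cap's own z axis and vertical below 0.05 rad and z of filler_cap in the frame of neck_rim between -0.0175 and -0.0153 m and linear speed of filler_cap below 0.01 m/s and contact force between the arm and filler_cap below 0.1 N); the robot touches nothing.
It fails at once if the cap is forced on the neck (more than 50 N between cap and cooling unit) (contact force between filler_cap and cooling_unit above 50 N).
It fails at once if the robot itself pushes on the cooling unit (more than 15 N) (contact force between the arm and cooling_unit above 15 N).
It fails at once if the cap is cross-threaded: tilted more than 0.15 rad while on the neck (angle between filler_cap's own z axis and vertical above 0.15 rad and horizontal distance between filler_cap and neck_rim below 0.01 m and z of filler_cap in the frame of neck_rim below -0.005 m).
It fails at once if one of the bystanders is disturbed (moved more than 20 mm) (distance of any of gear_motor, stepper_motor, dev_board from where it was at the start of the episode above 0.02 m).
It also fails if it takes over 67 s, if anything falls off the work surface, if the arm or the gripper's body presses on something with over 40 N, if the wrist force passes 120 N, or if a joint passes its speed limit or range.

## Working session

There is one attempt and no reset: what is moved stays moved. The work goes in short steps, Python scripts to look and compute and a tool call to move; the robot and the scene stay as the last step left them, time stands still between calls to the robot, and variables do not carry over. Pictures are saved under pics/ and viewed, at most 10 in all, crops included, and the job is handed in when it is done.

Besides the shell and the picture viewer there is one more tool, called as name(argument=value, ...) on one line, values as JSON. carry_out: Moves the arm, as the interface text tells. Its arguments: {"type":"object","properties":{"steps":{"type":"array","items":{"type":"array"}}},"required":["steps"]}

```bash
mkdir -p pics; cat > h.py <<'E'
import numpy as np, cv2
from bench import robot
def snap(n):
    s=robot.snapshot(n); return s
def pts(s):
    z=s["z_map"]; K=s["mtx"]; v,u=np.indices(z.shape)
    c=np.stack([(u-K[0,2])/K[0,0]*z,(v-K[1,2])/K[1,1]*z,z],-1)
    return (c-s["t"])@s["R"]
def ray(s,u,v,h):
    d=s["R"].T@np.linalg.inv(s["mtx"])@np.array([u,v,1.]); o=-s["R"].T@s["t"]
    return o+d*(h-o[2])/d[2]
E
python3 - <<'E'
from h import *
for n in("scene","top"):
    s=snap(n); cv2.imwrite(f"pics/{n}0.png",s["image"][:,:,::-1]); np.savez(f"{n}0.npz",**s)
    print(n,-s["R"].T@s["t"],s["mtx"][0,0])
print(robot.get_obs())
E
```

```text
scene [-0.0522439  -0.63112412  0.79225968] 457.9401025311492
top [ 0.52509347 -0.01865934  1.310696  ] 513.8101961326857
{'time': 0.1, 'joint_positions': array([ 1.20089745e+00,  8.78860683e-02,  1.37206161e+00, -3.74321799e-06,
        1.68357763e+00, -1.03077908e-01]), 'qvel': array([ 1.36507779e-03, -1.08004981e-03, -4.92930312e-03, -2.91086279e-04,
        1.51437754e-03,  6.92071932e-05]), 'joint_torque': array([ 2.29578603e-03, -3.41252875e+01, -3.03300691e+01,  7.20343553e-02,
        3.04109871e-02, -9.30685997e-05]), 'tool_pos': array([0.14483852, 0.53009597, 0.20443954]), 'ee_rot': array([-3.13966988e+00, -1.95160662e-04,  2.87477108e+00]), 'wrist_force': array([0.9844265 , 0.6074215 , 0.07660485]), 'wrist_torque': array([-0.04660188,  0.01490289, -0.00382551]), 'finger_force': 0.0, 'width': 0.09416407739620829}
```

View pics/top0.png

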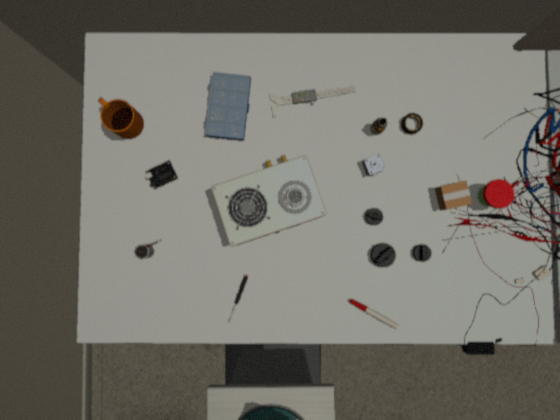

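View pics/scene0.png

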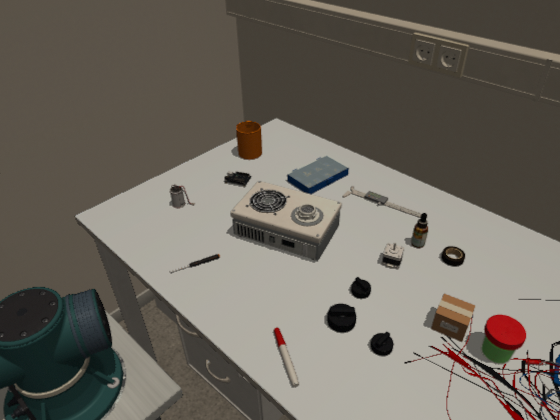

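The top view shows three black caps at about (383,254) large, (374,216) and (421,253) smaller. The unit is at (268,200) with its neck at (295,197), and the gear motor is at (145,250). Next I'll measure the cap sizes, bar direction and neck.

```bash
python3 - <<'E'
from h import *
s=dict(np.load("top0.npz")); P=pts(s); im=s["image"]; g=im.max(2)
print("desk z",np.median(P[280:330,270:330,2]))
for u,v in((383,254),(374,216),(421,253)):
    m=np.zeros(g.shape,np.uint8); m[v-18:v+18,u-18:u+18]=1
    Q=P.copy(); sel=(m>0)&(P[...,2]>.012)
    q=P[sel]; ztop=np.percentile(q[:,2],98)
    (c,r)=cv2.minEnclosingCircle(q[:,:2].astype(np.float32)); sk=q
    bar=q[q[:,2]>ztop-.008]
    b=cv2.minAreaRect(bar[:,:2].astype(np.float32))
    d=bar[:,:2]-bar[:,:2].mean(0); w,V=np.linalg.eigh(d.T@d); 
    print((u,v),"n",sel.sum(),"c",c,"d",2*r,"ztop",ztop,"medz",np.median(q[:,2]),"eqd",2*np.sqrt(sel.sum()*(1.29/513.8)**2/np.pi),"bar",bar[:,:2].mean(0),b[1],np.arctan2(V[1,1],V[0,1]),len(bar))
# neck
m=np.zeros(g.shape,bool); m[175:220,272:318]=1
q=P[m&(P[...,2]>.099)&(P[...,2]<.115)]
print("neck",len(q),q.mean(0),cv2.minEnclosingCircle(q[:,:2].astype(np.float32)),np.percentile(q[:,2],[5,50,95]))
m[:]=0; m[145:255,200:335]=1
q=P[m&(P[...,2]>.078)&(P[...,2]<.092)]
print("unit",cv2.minAreaRect(q[:,:2].astype(np.float32)),q.mean(0))
big=np.hstack([cv2.resize(im[v-22:v+22,u-22:u+22,::-1],(400,400),interpolation=cv2.INTER_CUBIC) for u,v in((383,254),(295,197))])
cv2.imwrite("pics/c1.png",np.clip(big*1.8,0,255).astype(np.uint8))
s=dict(np.load("scene0.npz"));P=pts(s)
for u,v in((342,318),(361,288),(382,344)):
    q=P[v-20:v+20,u-22:u+22].reshape(-1,3); q=q[(q[:,2]>.012)&(q[:,2]<.08)]
    print("scene",len(q),cv2.minEnclosingCircle(q[:,:2].astype(np.float32)),q[:,2].max(),q[q[:,2]>q[:,2].max()-.006].mean(0))
q=P[195:232,285:330].reshape(-1,3);q=q[(q[:,2]>.102)&(q[:,2]<.115)]
print("neck",len(q),cv2.minEnclosingCircle(q[:,:2].astype(np.float32)),np.percentile(q[:,2],[5,50,95]))
E
```

```text
desk z -0.0006937818684275843
(383, 254) n 488 c (0.4988381862640381, -0.16875779628753662) d 0.3049548864364624 ztop 0.04747398990891277 medz 0.025825611854876727 eqd 0.06258360565063247 bar [ 0.47743145 -0.27281367] (0.2918616533279419, 0.04396703839302063) 1.4102002530908977 112
(374, 216) n 245 c (0.5516592264175415, -0.15389087796211243) d 0.27583247423171997 ztop 0.18811360042905353 medz 0.018823395517129055 eqd 0.04434388219899192 bar [ 0.52509347 -0.01865934] (0.0, 0.0) 1.5707963267948966 5
(421, 253) n 258 c (0.5007653832435608, -0.2141733169555664) d 0.3942435383796692 ztop 1.3106960003046721 medz 0.01972430687610019 eqd 0.04550514710637498 bar [ 0.52509347 -0.01865934] (0.0, 0.0) 1.5707963267948966 11
neck 233 [ 0.61851525 -0.06528172  0.10298998] ((0.61842942237854, -0.06572318822145462), 0.024570316076278687) [0.09938578 0.10247682 0.10880091]
unit ((0.6109573245048523, -0.0031941384077072144), (0.15335291624069214, 0.24406054615974426), 17.761903762817383) [ 6.09871922e-01 -1.53543749e-04  8.46126848e-02]
scene 606 ((0.47323477268218994, -0.28639811277389526), 0.03135638311505318) 0.04429457548220568 [ 0.47306187 -0.28821066  0.04115364]
scene 300 ((0.5337892174720764, -0.2699317932128906), 0.06093577668070793) 0.043709142589182924 [ 0.48269852 -0.29070939  0.04189422]
scene 353 ((0.47744762897491455, -0.385814368724823), 0.023636063560843468) 0.032248399065697916 [ 0.47636704 -0.38589807  0.02936778]
neck 78 ((0.6161277890205383, -0.06668487191200256), 0.02214229479432106) [0.10229855 0.10425681 0.10673145]
```

View pics/c1.png

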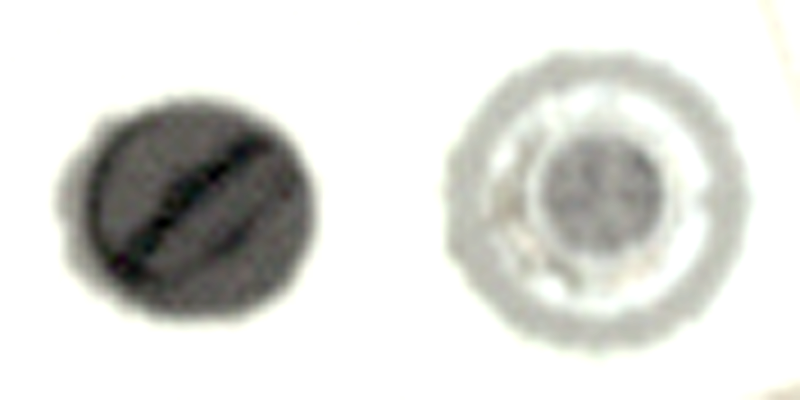

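The 61 mm cap is the one at (383,254), measured at about 62 mm and at (0.473,-0.286). The other two are about 45 mm. Next I'll refine the bar direction and work out the approach numbers.

```bash
cat >> h.py <<'E'
from scipy.spatial.transform import Rotation as Ro
def go(target,yaw=None):
    o=robot.get_obs(); R=Ro.from_euler("xyz",o["ee_rot"])
    print("t",o["time"],"pos",o["tool_pos"].round(4),"rot",o["ee_rot"].round(4),"q6",round(o["joint_positions"][5],3),"F",o["wrist_force"].round(1),"T",o["wrist_torque"].round(2),"w",round(o["width"],4))
    print("shift",R.inv().apply(np.array(target)-o["tool_pos"]).round(4))
    if yaw is not None: print("roll",-np.degrees(yaw-o["ee_rot"][2])/10)
def cap(s,c,zlo,zhi,rad=.033):
    P=pts(s).reshape(-1,3); d=P-np.array([c[0],c[1],0]); q=P[(np.hypot(d[:,0],d[:,1])<rad)&(P[:,2]>zlo)&(P[:,2]<zhi)]
    return q
E
python3 - <<'E'
from h import *
for n in("top","scene"):
    s=dict(np.load(n+"0.npz")); q=cap(s,(.473,-.286),.012,.06,.045); b=q[q[:,2]>.034]
    x=b[:,:2].astype(np.float32); d=x-x.mean(0); w,V=np.linalg.eigh(d.T@d)
    print(n,cv2.minEnclosingCircle(q[:,:2].astype(np.float32)),"bar",b.mean(0),cv2.minAreaRect(x),np.degrees(np.arctan2(V[1,1],V[0,1]))%180,len(b))
s=dict(np.load("top0.npz"))
m=np.zeros(s["z_map"].shape,np.uint8); m[236:272,365:401]=(s["image"][236:272,365:401].max(2)<70)
print(cv2.boundingRect(m)); a=cv2.findContours(m,0,2)[0]; a=max(a,key=cv2.contourArea); e=cv2.fitEllipse(a); print(e,ray(s,*e[0],.0245),ray(s,*e[0],.0122))
go((.473,-.286,.2),2.14)
E
```

```text
top ((0.4752938151359558, -0.28803151845932007), 0.031043721362948418) bar [ 0.47528792 -0.28758575  0.04221397] ((0.47532299160957336, -0.2886156737804413), (0.014355412684381008, 0.05288231000304222), 40.078678131103516) 131.01852 123
scene ((0.47323477268218994, -0.28639811277389526), 0.03135638311505318) bar [ 0.47200126 -0.28810346  0.04006016] ((0.4724321663379669, -0.28766801953315735), (0.015120605938136578, 0.05219591408967972), 40.72177505493164) 130.75418 170
(370, 244, 25, 22)
((381.72930908203125, 254.68540954589844), (22.049535751342773, 24.59882926940918), 94.17132568359375) [ 0.4765156  -0.28426839  0.0245    ] [ 0.47605104 -0.28680843  0.0122    ]
t 0.1 pos [0.1448 0.5301 0.2044] rot [-3.1397e+00 -2.0000e-04  2.8748e+00] q6 -0.103 F [1.  0.6 0.1] T [-0.05  0.01 -0.  ] w 0.0942
shift [-0.5317 -0.7007  0.0057]
roll 4.209928168355958
```

carry_out(steps=[[[-0.533,-0.702,0.0],3.4,-1],[[-0.533,-0.702,0.0],3.4,-1],[[-0.533,-0.702,0.0],3.4,-1],[[-0.533,-0.702,0.0],3.4,-1],[[-0.533,-0.702,0.0],3.4,-1],[[-0.533,-0.702,0.0],3.4,-1],[[-0.533,-0.702,0.0],3.4,-1],[[-0.533,-0.702,0.0],3.4,-1],[[-0.533,-0.702,0.0],3.4,-1],[[-0.533,-0.702,0.0],3.4,-1]])

```text
time: 1.35
tool_pos: [0.3785, -0.0513, 0.2053]
ee_rot: [3.141, 0.0, 2.281]
wrist_force: [1.5, 0.9, 0.4]
width: 0.0943
finger_force: 0.0
```

```bash
python3 -c "
from h import *
go((.474,-.288,.1),2.283)"
```

```text
t 1.35 pos [ 0.3785 -0.0513  0.2053] rot [3.1408e+00 1.0000e-04 2.2807e+00] q6 -0.994 F [1.5 0.9 0.4] T [-0.05  0.01  0.01] w 0.0943
shift [-0.2418 -0.0819  0.1053]
roll -0.013129674227658131
```

carry_out(steps=[[[-0.242,-0.082,0.04],0,-1],[[-0.242,-0.082,0.08],0,-0.5],[[-0.242,-0.082,0.1],0,0],[[-0.242,-0.082,0.105],0,0],[[-0.242,-0.082,0.105],0,0],[[-0.242,-0.082,0.105],0,0],[[-0.242,-0.082,0.105],0,0]])

```text
time: 2.22
tool_pos: [0.4739, -0.2854, 0.1008]
ee_rot: [3.141, -0.0, 2.282]
wrist_force: [0.1, 1.0, 0.5]
width: 0.0472
finger_force: 0.0
```

```bash
python3 -c "
from h import *
go((.474,-.288,.028),2.283)
for n in('top','scene'):
    s=snap(n); cv2.imwrite(f'pics/{n}2.png',s['image'][:,:,::-1])
    if n=='scene': cv2.imwrite('pics/s2c.png',cv2.resize(s['image'][240:370,270:410,::-1],(700,600)))
"
```

```text
t 2.225 pos [ 0.4739 -0.2854  0.1008] rot [ 3.1412e+00 -4.0000e-04  2.2817e+00] q6 -1.356 F [0.1 1.  0.5] T [ 0.02  0.04 -0.01] w 0.0472
shift [-0.002  -0.0017  0.0728]
roll -0.007454308046245602
```

View pics/s2c.png

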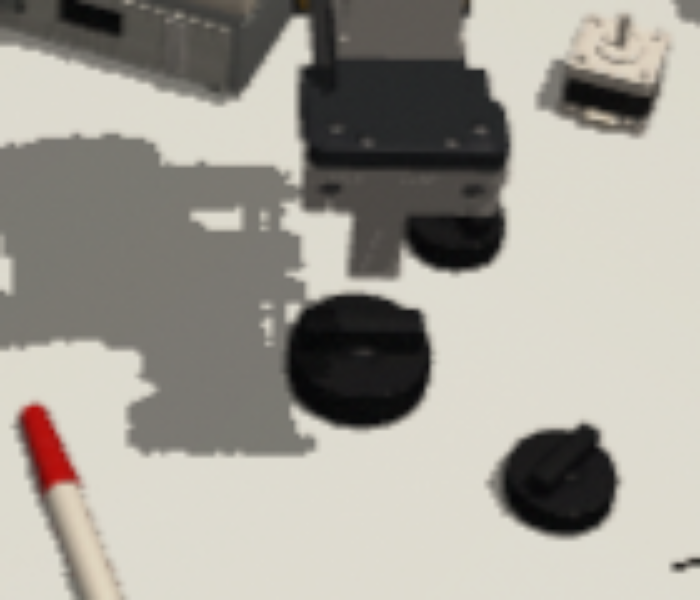

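The crop shows the finger at (375,275) directly above the cap's bar at (360,330), with the jaws aligned across it. Descending and closing.

carry_out(steps=[[[-0.002,-0.002,0.04],0,0],[[-0.002,-0.002,0.06],0,0],[[-0.002,-0.002,0.072],0,0],[[-0.002,-0.002,0.072],0,0.3],[[-0.002,-0.002,0.072],0,0.6],[[-0.002,-0.002,0.072],0,1],[[-0.002,-0.002,0.072],0,1],[[-0.002,-0.002,0.072],0,1],[[-0.002,-0.002,0.072],0,1],[[-0.002,-0.002,0.072],0,1]])

```text
time: 3.58
tool_pos: [0.475, -0.2891, 0.0296]
ee_rot: [3.14, 0.002, 2.281]
wrist_force: [2.1, 2.3, 5.8]
width: 0.0137
finger_force: 30.0
```

carry_out(steps=[[[0,0,-0.05],0,1],[[0,0,-0.1],0,1],[[0,0,-0.16],0,1],[[0,0,-0.16],0,1],[[0,0,-0.16],0,1]])

```text
time: 4.2
tool_pos: [0.4728, -0.2888, 0.1866]
ee_rot: [-3.14, -0.003, 2.281]
wrist_force: [0.0, 0.5, -1.2]
width: 0.0135
finger_force: 30.0
```

```bash
python3 -c "
from h import *
go((.6178,-.066,.185),1.4)
s=snap('scene'); P=pts(s)
o=robot.get_obs(); p=o['tool_pos']
d=np.hypot(P[...,0]-p[0],P[...,1]-p[1]); m=(d<.034)&(P[...,2]<p[2]+.005)&(P[...,2]>.1)
q=P[m]; print(len(q),np.percentile(q[:,2],[1,5,50,95,99]),cv2.minEnclosingCircle(q[q[:,2]<p[2]-.003][:,:2].astype(np.float32)))
v,u=np.where(m); print(u.min(),u.max(),v.min(),v.max())
a,b=int(u.mean()),int(v.mean()); cv2.imwrite('pics/s3c.png',cv2.resize(s['image'][max(b-65,0):b+65,a-70:a+70,::-1],(700,600)))
"
```

```text
t 4.2 pos [ 0.4728 -0.2888  0.1866] rot [-3.1402e+00 -2.9000e-03  2.2810e+00] q6 -1.36 F [ 0.   0.5 -1.2] T [-0.06  0.01  0.04] w 0.0135
shift [0.0744 0.2552 0.0015]
roll 5.0477316573166755
595 [0.15651647 0.15951103 0.17880327 0.18612007 0.18925069] ((0.4692963659763336, -0.2884557247161865), 0.03097492828965187)
329 361 252 282
```

View pics/s3c.png

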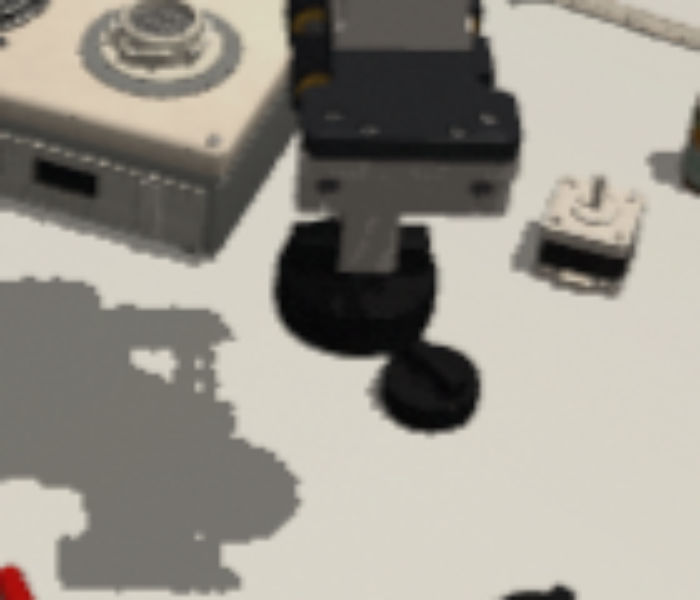

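carry_out(steps=[[[0.02,0.06,0],1,1],[[0.04,0.12,0],2,1],[[0.06,0.18,0],3,1],[[0.074,0.235,0],4,1],[[0.074,0.255,0],5,1],[[0.074,0.255,0.02],6,1],[[0.074,0.255,0.025],6,1],[[0.074,0.255,0.025],6,1],[[0.074,0.255,0.025],6,1]])

```text
time: 5.38
tool_pos: [0.6187, -0.0672, 0.1637]
ee_rot: [3.141, -0.0, 1.235]
wrist_force: [-0.0, 0.1, -1.8]
width: 0.0136
finger_force: 30.0
```

```bash
cat >> h.py <<'E'
def look(name=None,c=(.617,-.066)):
    s=snap("scene"); P=pts(s); o=robot.get_obs(); p=o["tool_pos"]
    dark=s["image"].max(2)<75
    d=np.hypot(P[...,0]-c[0],P[...,1]-c[1]); m=(d<.045)&(P[...,2]<p[2]-.002)&(P[...,2]>p[2]-.04)&dark
    q=P[m]; print("skirt",len(q),"z",np.percentile(q[:,2],[1,5,95]).round(4),"circ",cv2.minEnclosingCircle(q[:,:2].astype(np.float32)))
    # wall points only: least squares circle with fixed radius 30.5
    w=q[q[:,2]<p[2]-.009][:,:2]
    from scipy.optimize import least_squares
    f=least_squares(lambda x:np.hypot(w[:,0]-x[0],w[:,1]-x[1])-.0305,w.mean(0)+[.01,.02],loss="soft_l1",f_scale=.001); print("wall fit",len(w),f.x.round(4),"rms",np.sqrt(np.mean(f.fun**2)).round(4))
    if name:
        v,u=np.where(m); a,b=int(u.mean()),int(v.mean()); cv2.imwrite(f"pics/{name}.png",cv2.resize(s["image"][b-60:b+60,a-70:a+70,::-1],(700,600)))
    return s
E
python3 - <<'E'
from h import *
go((.6178,-.066,.14)); look("s4c")
s=dict(np.load("scene0.npz"));P=pts(s)
# neck in scene cam by same method: collar rim ring
d=np.hypot(P[...,0]-.617,P[...,1]+.066); 
q=P[(d<.035)&(P[...,2]>.088)&(P[...,2]<.112)]
from scipy.optimize import least_squares
for lo,hi in((.1035,.109),(.105,.11)):
    w=q[(q[:,2]>lo)&(q[:,2]<hi)]; print(lo,len(w),cv2.minEnclosingCircle(w[:,:2].astype(np.float32)),cv2.minAreaRect(w[:,:2].astype(np.float32))[:2])
E
```

```text
t 5.375 pos [ 0.6187 -0.0672  0.1637] rot [ 3.1413 -0.      1.2345] q6 0.137 F [-0.   0.1 -1.8] T [-0.15  0.02 -0.01] w 0.0136
shift [ 0.0008 -0.0013  0.0237]
skirt 361 z [0.1335 0.1357 0.1587] circ ((0.6161519885063171, -0.06759709864854813), 0.031231777742505074)
wall fit 193 [ 0.6183 -0.0651] rms 0.0022
0.1035 54 ((0.6160838007926941, -0.06538484245538712), 0.021037058904767036) ((0.6175664067268372, -0.06516587734222412), (0.038254514336586, 0.03895353525876999))
0.105 31 ((0.615716814994812, -0.06448014825582504), 0.020697105675935745) ((0.6174933314323425, -0.06357613205909729), (0.03649955615401268, 0.03657476231455803))
```

View pics/s4c.png

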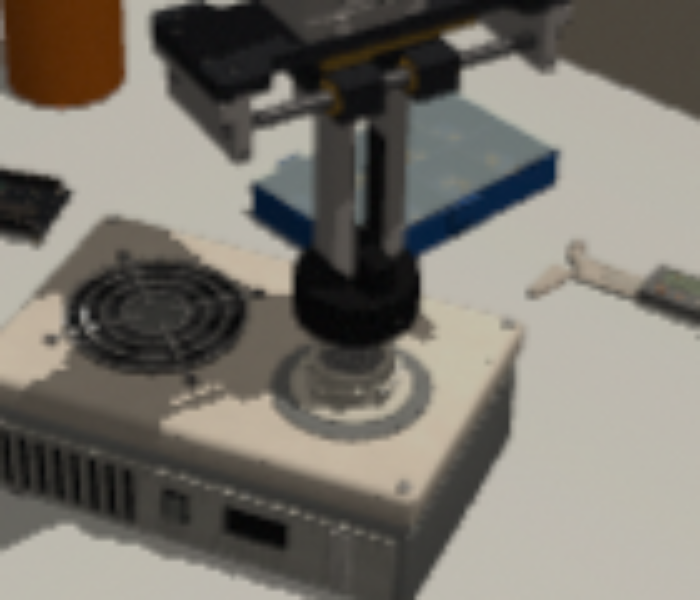

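The crop shows the cap (357,300) above the neck (352,375), maybe a millimetre or so to the right. I'll measure the relative offset with the grey ring as reference.

```bash
python3 - <<'E'
from h import *
def ring(n):
    s=dict(np.load(n+"0.npz")); P=pts(s); im=s["image"].astype(int)
    c=(.6175,-.066)
    # rectify lid plane z=.085 to 0.5 mm grid
    g=np.arange(-.05,.05,.0005); X,Y=np.meshgrid(c[0]+g,c[1]+g,indexing="ij")
    W=np.stack([X,Y,np.full_like(X,.085)],-1)@s["R"].T+s["t"]; p=W@s["mtx"].T; p=p[...,:2]/p[...,2:]
    r=cv2.remap(s["image"].max(2),p[...,0].astype(np.float32),p[...,1].astype(np.float32),1)
    m=(r<.85*np.percentile(r,90)).astype(np.uint8); 
    k,l,st,ce=cv2.connectedComponentsWithStats(m)
    i=1+np.argmax(st[1:,4]); ct=max(cv2.findContours((l==i).astype(np.uint8),0,1)[0],key=cv2.contourArea)
    e=cv2.fitEllipse(ct); print(n,"ring",c[0]-.05+e[0][1]*.0005,c[1]-.05+e[0][0]*.0005,"d",np.array(e[1])*.5)
    return r
a=np.hstack([cv2.resize(ring(n),(400,400)) for n in("top","scene")]); cv2.imwrite("pics/ring.png",a)
s=snap("scene"); P=pts(s)
def proj(x):
    q=s["mtx"]@(s["R"]@np.array(x)+s["t"]); return q[:2]/q[2]
# dark skirt extents per row
b=proj((.617,-.066,.146)); print("expected axis u at skirt for (.6175,-.066):",b,proj((.6175,-.066,.085)))
g=s["image"].max(2); 
for v in range(int(b[1])-4,int(b[1])+12):
    row=g[v,int(b[0])-22:int(b[0])+22]; x=np.where(row<60)[0]+int(b[0])-22
    if len(x): print(v,x.min(),x.max(),(x.min()+x.max())/2)
E
```

```text
top ring 0.6194179992675781 -0.06568162536621094 d [79.47614288 80.19995117]
scene ring 0.6178676605224609 -0.06405290985107423 d [80.60292816 85.3360672 ]
expected axis u at skirt for (.6175,-.066): [307.37736127 195.46936859] [307.10874692 215.37976099]
191 296 319 307.5
192 296 320 308.0
193 296 320 308.0
194 296 320 308.0
195 296 320 308.0
196 288 320 304.0
197 296 320 308.0
198 285 320 302.5
199 285 320 302.5
200 285 320 302.5
201 285 319 302.0
202 285 319 302.0
203 298 318 308.0
204 299 316 307.5
205 300 314 307.0
206 302 313 307.5
```

View pics/ring.png

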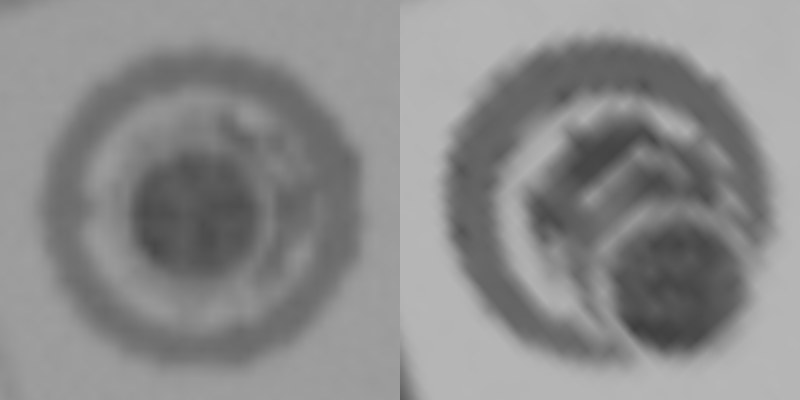

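carry_out(steps=[[[0.0017,-0.0006,0.01],0,1],[[0.0017,-0.0006,0.02],0,1],[[0.0017,-0.0006,0.026],0,1],[[0.0017,-0.0006,0.026],0,1],[[0.0017,-0.0006,0.026],0,1]])

```text
time: 6.1
tool_pos: [0.619, -0.0648, 0.1376]
ee_rot: [3.141, -0.0, 1.234]
wrist_force: [-0.6, 0.2, -1.5]
width: 0.0136
finger_force: 30.0
```

```bash
python3 - <<'E'
from h import *
go((.6187,-.0654,.13)); look("s5c")
E
```

```text
t 6.1 pos [ 0.619  -0.0648  0.1376] rot [ 3.1412e+00 -1.0000e-04  1.2343e+00] q6 0.141 F [-0.6  0.2 -1.5] T [-0.03  0.11  0.02] w 0.0136
shift [-0.0007 -0.0001  0.0076]
skirt 353 z [0.1068 0.1093 0.1329] circ ((0.6152890920639038, -0.06429540365934372), 0.0313740149140358)
wall fit 195 [ 0.6188 -0.063 ] rms 0.0029
```

View pics/s5c.png

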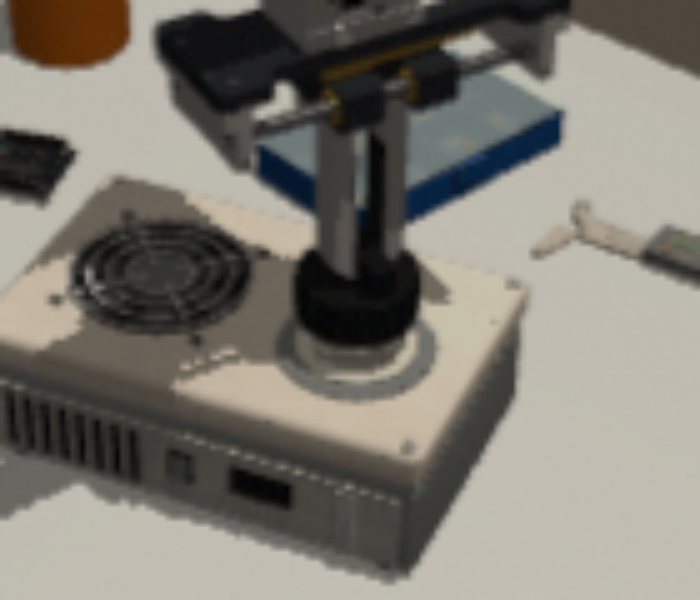

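The crop shows the cap (357,300) now centred on the ring (357,360). Descending gently onto the neck.

carry_out(steps=[[[0,0,0.002],0,1],[[0,0,0.004],0,1],[[0,0,0.005],0,1],[[0,0,0.005],0,1]])

```text
time: 6.65
tool_pos: [0.6188, -0.0648, 0.1323]
ee_rot: [-3.141, -0.0, 1.234]
wrist_force: [-0.0, -0.4, -1.4]
width: 0.0137
finger_force: 30.0
```

carry_out(steps=[[[0,0,0.0015],0,1],[[0,0,0.003],0,1],[[0,0,0.003],0,1]])

```text
time: 7.02
tool_pos: [0.6191, -0.0648, 0.1304]
ee_rot: [3.14, -0.0, 1.234]
wrist_force: [-0.6, 0.7, 1.8]
width: 0.0137
finger_force: 30.0
```

carry_out(steps=[[[0,0,0.001],-0.6,1],[[0,0,0.001],-1.2,1],[[0,0,0.001],-1.8,1],[[0,0,0.001],-1.8,1]])

```text
time: 7.52
tool_pos: [0.6198, -0.0648, 0.1298]
ee_rot: [3.138, 0.0, 1.547]
wrist_force: [1.2, 1.0, 3.8]
width: 0.0138
finger_force: 30.0
```

carry_out(steps=[[[0,0,0.0005],-0.6,1],[[0,0,0.0005],-1.2,1],[[0,0,0.0005],-1.8,1],[[0,0,0.0005],-1.8,1]])

```text
time: 8.02
tool_pos: [0.6192, -0.0652, 0.1283]
ee_rot: [3.141, 0.001, 1.86]
wrist_force: [0.7, -0.2, 2.5]
width: 0.0136
finger_force: 30.0
```

```bash
python3 - <<'E'
from h import *
go((.6187,-.0654,.13)); look("s6c")
E
```

```text
t 8.025 pos [ 0.6192 -0.0652  0.1283] rot [3.1408e+00 1.0000e-03 1.8598e+00] q6 -0.485 F [ 0.7 -0.2  2.5] T [-0.2  -0.15  0.05] w 0.0136
shift [-0.0001 -0.0005 -0.0017]
skirt 349 z [0.0941 0.1001 0.1237] circ ((0.614942193031311, -0.06524194777011871), 0.03120253048837185)
wall fit 188 [ 0.6179 -0.0632] rms 0.0025
```

carry_out(steps=[[[0,0,0.001],0,1],[[0,0,0.002],0,1],[[0,0,0.002],0,1]])

```text
time: 8.45
tool_pos: [0.6193, -0.0652, 0.128]
ee_rot: [3.14, 0.002, 1.861]
wrist_force: [-0.8, -0.1, 7.3]
width: 0.0136
finger_force: 30.0
```

It now rests at 8.6 mm below the rim, low on the ridges. I'll continue anticlockwise and let it climb under light load.

carry_out(steps=[[[0,0,0],-0.6,1],[[0,0,-0.0005],-1.2,1],[[0,0,-0.001],-1.8,1],[[0,0,-0.0015],-2.4,1],[[0,0,-0.0015],-2.4,1]])

```text
time: 9.07
tool_pos: [0.62, -0.0648, 0.1302]
ee_rot: [3.139, 0.003, 2.28]
wrist_force: [-0.1, -0.5, 8.3]
width: 0.0137
finger_force: 30.0
```

carry_out(steps=[[[0,0,-0.0004],-0.5,1],[[0,0,-0.0008],-1.0,1],[[0,0,-0.0008],-1.0,1]])

```text
time: 9.45
tool_pos: [0.6199, -0.0647, 0.1306]
ee_rot: [3.139, 0.003, 2.455]
wrist_force: [0.2, -0.1, 7.8]
width: 0.0138
finger_force: 30.0
```

Nearing the starts; now smaller steps.

carry_out(steps=[[[0,0,0],-0.3,1],[[0,0,0],-0.6,1],[[0,0,0],-0.9,1],[[0,0,0],-0.9,1]])

```text
time: 9.95
tool_pos: [0.6192, -0.0645, 0.1283]
ee_rot: [3.141, 0.001, 2.612]
wrist_force: [2.2, 0.4, 1.5]
width: 0.0137
finger_force: 30.0
```

It dropped off the ridge. Following it down without turning.

carry_out(steps=[[[0,0,0.001],0,1],[[0,0,0.002],0,1],[[0,0,0.003],0,1],[[0,0,0.004],0,1],[[0,0,0.004],0,1]])

```text
time: 10.58
tool_pos: [0.6189, -0.0647, 0.1242]
ee_rot: [3.141, -0.0, 2.613]
wrist_force: [3.1, 0.8, 0.6]
width: 0.0136
finger_force: 30.0
```

```bash
python3 - <<'E'
from h import *
go((.6187,-.0654,.123)); look("s7c")
E
```

```text
t 10.575 pos [ 0.6189 -0.0647  0.1242] rot [ 3.1413e+00 -1.0000e-04  2.6129e+00] q6 -1.237 F [3.1 0.8 0.6] T [ 0.09 -0.53  0.  ] w 0.0136
shift [-0.0002 -0.0007  0.0012]
skirt 419 z [0.0843 0.085  0.1192] circ ((0.6158398389816284, -0.0643785297870636), 0.038814712315797806)
wall fit 258 [ 0.6161 -0.0635] rms 0.0032
```

View pics/s7c.png

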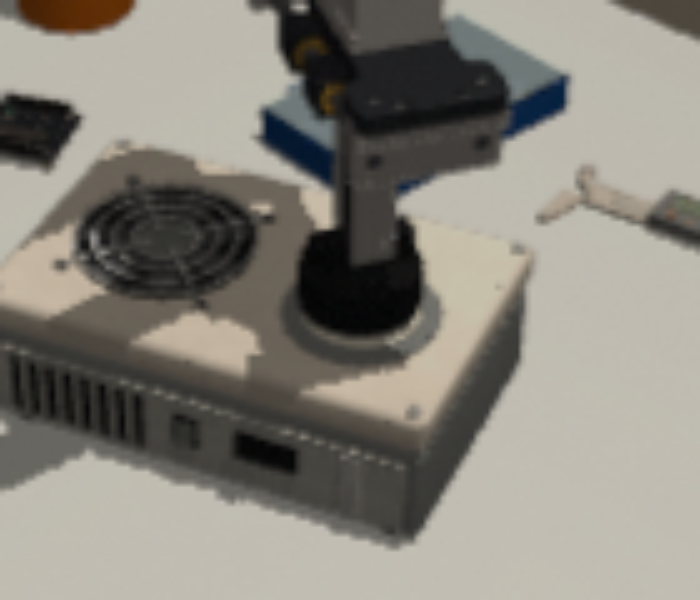

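carry_out(steps=[[[0,0,0.001],0,1],[[0,0,0.0015],0,1],[[0,0,0.0015],0,1]])

```text
time: 11.0
tool_pos: [0.6189, -0.0647, 0.1233]
ee_rot: [3.141, 0.0, 2.613]
wrist_force: [1.7, 0.7, 3.4]
width: 0.0138
finger_force: 30.0
```

carry_out(steps=[[[0,0,0.0005],0.6,1],[[0,0,0.001],1.2,1],[[0,0,0.0015],1.8,1],[[0,0,0.0015],2.4,1],[[0,0,0.0015],2.4,1]])

```text
time: 11.62
tool_pos: [0.6187, -0.0649, 0.1219]
ee_rot: [-3.141, 0.0, 2.195]
wrist_force: [-0.1, 0.2, 4.6]
width: 0.0139
finger_force: 30.0
```

```bash
python3 - <<'E'
from h import *
go((.6187,-.0654,.123))
E
```

```text
t 11.625 pos [ 0.6187 -0.0649  0.1219] rot [-3.1415e+00  2.0000e-04  2.1952e+00] q6 -0.82 F [-0.1  0.2  4.6] T [ 0.06 -0.03 -0.01] w 0.0139
shift [-0.0004 -0.0003 -0.0011]
```

carry_out(steps=[[[0,0,0.0005],0.6,1],[[0,0,0.001],1.2,1],[[0,0,0.0015],1.8,1],[[0,0,0.0018],2.4,1],[[0,0,0.0018],2.4,1]])

```text
time: 12.25
tool_pos: [0.6187, -0.0652, 0.1206]
ee_rot: [3.141, 0.001, 1.776]
wrist_force: [-0.7, -0.1, 6.2]
width: 0.0135
finger_force: 30.0
```

```bash
python3 - <<'E'
from h import *
go((.6187,-.0654,.123))
E
```

```text
t 12.25 pos [ 0.6187 -0.0652  0.1206] rot [3.1414e+00 9.0000e-04 1.7764e+00] q6 -0.401 F [-0.7 -0.1  6.2] T [-0.1   0.1  -0.04] w 0.0135
shift [-0.0002 -0.0001 -0.0024]
```

carry_out(steps=[[[0,0,0.0003],0.4,1],[[0,0,0.0005],0.8,1],[[0,0,0.0005],0.8,1]])

```text
time: 12.62
tool_pos: [0.6188, -0.0652, 0.1204]
ee_rot: [3.141, 0.001, 1.637]
wrist_force: [-0.0, -0.5, 7.7]
width: 0.0137
finger_force: 30.0
```

```bash
python3 - <<'E'
from h import *
go((.6187,-.0654,.123))
E
```

```text
t 12.625 pos [ 0.6188 -0.0652  0.1204] rot [3.1409e+00 1.0000e-03 1.6370e+00] q6 -0.262 F [-0.  -0.5  7.7] T [-0.09  0.21  0.02] w 0.0137
shift [-0.0002 -0.0001 -0.0026]
```

carry_out(steps=[[[0,0,0],0.4,1],[[0,0,0],0.8,1],[[0,0,0],0.8,1]])

```text
time: 13.0
tool_pos: [0.619, -0.0653, 0.1204]
ee_rot: [3.14, 0.001, 1.499]
wrist_force: [-1.4, -1.0, 7.6]
width: 0.0139
finger_force: 30.4
```

```bash
python3 - <<'E'
from h import *
go((.6187,-.0654,.123))
E
```

```text
t 13.0 pos [ 0.619  -0.0653  0.1204] rot [3.1404e+00 1.2000e-03 1.4988e+00] q6 -0.123 F [-1.4 -1.   7.6] T [-0.18  0.17  0.52] w 0.0139
shift [-0.0002 -0.0002 -0.0026]
```

At the stop: 0.52 N m, z flat, 1.1 rad turned. Releasing and rising.

carry_out(steps=[[[0,0,-0.002],0,1],[[0,0,-0.002],0,0],[[0,0,-0.002],0,0],[[0,0,-0.002],0,0],[[0,0,-0.02],0,0],[[0,0,-0.06],0,0],[[0,0,-0.1],0,0],[[0,0,-0.12],0,0],[[0,0,-0.12],0,0]])

```text
time: 14.12
tool_pos: [0.62, -0.065, 0.243]
ee_rot: [3.135, 0.001, 1.496]
wrist_force: [0.0, 0.8, -0.2]
width: 0.0468
finger_force: 0.0
```

```bash
python3 - <<'E'
from h import *
go((.6187,-.0654,.123))
s=snap("scene"); cv2.imwrite("pics/s8.png",cv2.resize(s["image"][130:290,200:400,::-1],(750,600)))
q=cap(s,(.618,-.066),.1,.16); b=q[q[:,2]>.127]; print("bar top",np.percentile(b[:,2],[50,90]),"expect .134; skirt top", np.median(q[(q[:,2]>.108)&(q[:,2]<.121)][:,2]),"expect .1155")
E
```

```text
t 14.125 pos [ 0.62  -0.065  0.243] rot [3.1349e+00 7.0000e-04 1.4960e+00] q6 -0.121 F [ 0.   0.8 -0.2] T [-0.06  0.07 -0.04] w 0.0468
shift [-0.0004 -0.0021  0.1199]
bar top [0.13164782 0.13377805] expect .134; skirt top 0.11414812130924619 expect .1155
```

View pics/s8.png

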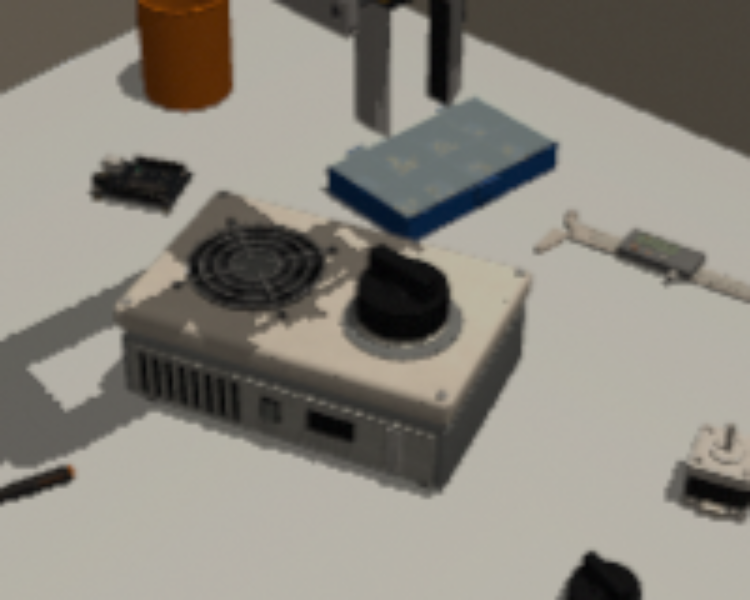

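The picture shows the cap at (402,295) seated level and low on the neck, the gripper well clear, and the bystanders in view untouched. The measured heights match fully home.

```bash
python3 -c "
from bench import robot
print(robot.close_job())"
```

```text
the job is handed in; nothing more can be done
None
```

The filler cap is screwed fully home on the neck: 0.52 N m at the stop, level, heights matching fully home, gripper clear. The job is handed in; no verdict was returned.

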